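# Load the star jig and switch the engraver on at its push-to-turn isolator

### The arm

A 6-joint arm with a two-finger parallel gripper is mounted at the origin on the work surface. World frame = base frame: x ahead of the robot, y to its left, z up, the work surface at z = 0. Lengths are in m, angles in degrees, forces in N, time in s.
With the tool pointing down it reaches from about 0.225 to 0.875 m from the base axis. Payload 3.4 kg.
Tool frame: the origin (TCP) lies at the very end of the fingers, on their centre line; the grasp point (between the pads) lies 19 mm behind it; z points along the fingers, y is the line along which they close (so a half turn about z gives the same grasp; the last joint's range is limited). The gripper opens to 85 mm and grips with 20 to 120 N. Pads are 22 mm wide; open, the fingers measure 114 mm over their backs; the gripper's body (76 mm by 85 mm) begins 54 mm behind the grasp point. The pads swing forward as they close: fully open they stand 13 mm farther back than shut.
Start: joints at [-79.183, 15.808, 86.224, -0, 77.962, -6.933], TCP at [0.175, -0.548, 0.231] pointing down, gripper open.
Joint ranges: [-165.64, 165.64], [-43.16, 119.46], [12.63, 154.43], [-67.54, 247.53], [6.08, 155.33], [-154.97, 154.97]. Speed limits (degrees/s): [147.25, 147.25, 180, 180, 180, 180].

### API

Orientations are given as [roll, pitch, yaw] about the fixed x, y, z axes, in that order (R = Rz(yaw) Ry(pitch) Rx(roll)).
In Python, from rig import env, imaging gives the robot as it stands.
- The arm moves only by the tool arm_command, never from a script. Its arguments are lists of equal length, an entry for each row: "jaw": the closure, from -1 (fully open) to 1 (shut); "delta_pos": the shift along the tool's x, y, z in m, a list of three; "turn": the turn about the tool's z in degrees. In form: {"jaw": [jaw, ...], "delta_pos": [[tx, ty, tz], ...], "turn": [turn, ...]}. A call has 1 to 10 rows; each row shifts and turns the commanded pose from where the row before left it, along the tool's axes as they then stand; what a row does not reach is not made up. A row lasts 1/12 s, in which the tool goes at most 41.7 mm and 7.16 degrees, less where a joint would pass 70% of its speed; a pose out of reach is approached as far as the arm can. A call with a gripper value outside its range is refused whole. The fingers move at their own pace and stop on an object; "grip_force" is the grip in N (left out, the last holds). Time passes only in rows, so rows that do not move let the fingers close. It gives the time, the measured TCP pose, the force, the opening and the grip force at its end, in the units of the state.
- env.sense(): the state, without advancing time (a new reading comes with each control period).
- imaging.get_image(name): name is "scene" or "side" or "wrist"; returns the picture (400x640x3 uint8, blue, green, red); there is no depth.
- imaging.calibration(name): a dict with "camera_matrix" (3x3 intrinsics, pixels), "xyz" and "attitude" of the camera in the world; the wrist camera has in their place "tool_from_camera" (4x4, takes a point from camera to tool coordinates, whose origin is the TCP and whose axes are the flange's). Camera axes: x right, y down, z forward; pixel columns grow to the right and rows downward; lengths in m; the calibration is good to about 2 mm. A picture is of the moment at which its call begins: read the wrist's pose just before it. calibration takes no time and is no camera call.
- env.close_job(): hands the job in; it is judged then, once.
Trained networks look in the newest picture that a camera, given by its name, has taken for a name from the list of things; names that differ only in an ending like _2 or _b are one class to them, and where a whole thing is asked for, a point or a joint stands for the part that bears it (a point fixed in the world has none). Each returns a list of dicts, best first, with "confidence" (0 to 1); they miss things now and then, are a little off and sometimes report something else, mostly with a low value. They report only what shows in the picture. A call takes as long as a camera call. They do not tell look-alikes from the thing itself.
- imaging.look_for(camera, label): "rect" ([left, top, right, bottom] in pixels, round what is visible of it).
The state is a dict: "time": time; "joint_pos": joint angles; "qvel": joint speeds; "effort": joint torques, N m; "tcp_pos": TCP position; "ee_rot": TCP orientation; "wrist_force": force on the tool from outside, world axes, zero at the start; "wrist_torque": the same for the moment, N m; "gripper_width": finger opening in m; "finger_force": force on a finger pad.
Only numpy, scipy, OpenCV 4.12 (cv2) and the standard library are available. Lean on these libraries where they do the work, as an engineer would, in place of code of your own. Each camera call takes 0.05 s, during which the arm holds its last target. There are 200 camera calls.

### The job

Get the engraver ready for the next batch of stars: while it is still switched off, take the star jig by its handle, lower it gently over the two locating pins until it lies flat on the honeycomb bed, and let go of it. Then switch the machine on at its isolator: push the rotary handle in until you feel its stop and, keeping it pushed in, turn it a quarter turn clockwise as far as it goes, without forcing its latch or its stop, then let go so that it springs back out and latches. Leave the tape and the glue bottle where they are.

Things in the scene. Friction and masses are not known exactly. Their poses are not given: they have to be found in the camera images.
- jig_grip (a point): Star jig: brown board 200 x 110 x 9 mm with six wooden star blanks let in, lying flat on the table, 0.17-0.35 kg. This point: centre of its wooden bridge handle, 42 mm above the board's underside, over the board's centre. Handle bar 100 mm long (x), 18 wide (y), 16 high, flat-sided. x along the 200 mm side, z up.
- jig_hole (a point): One of the jig's two 12.5 mm through holes (this one at x = +80, y = 0 from the handle's centre, at the underside; the other at x = -80). The jig fits on the pins either way round.
- bed_mid (a point): On the engraver's dark honeycomb bed (32 mm above the table), midway between its two locating pins. x runs along the line of the pins, z up. With the jig seated flat, jig_grip is 42 mm straight above this point. The bed is empty but for the pins.
- pin_near (a point): Tip of the locating pin at x = -80 mm from bed_mid: upright steel pin, 10 mm diameter, 28 mm tall above the bed, the top 9 mm tapered to a bullet nose 3 mm wide.
- pin_far (a point): Tip of the other, equal pin, at x = +80 mm from bed_mid (160 mm between the pins).
- engraver: Low open aluminium frame, fixed, 350 mm (x) by 340 mm (y), rails 52 mm high; origin under its centre; bed_mid is 30 mm to +y of it. Parked at its -y end is the fixed gantry: a beam along x, centred at y = -118, 125 mm high, with a black laser head at x = -90, reaching in to y = -62, 145 mm high. A controller box on the +y rail is 80 mm high.
- isolator: Grey switch enclosure, fixed; origin under its centre, front to -x, z up. 170 mm deep (x), 140 wide (y); its cover slopes 25 degrees, 45 mm high in front (-x), 124 mm at the back (+x). In the middle of the slope sits a black rotary handle, off when its pointer is to +y (left), on when it points up the slope (+x); white marks there.
- handle_mid (a point): Rotary handle: skirt disc 100 mm diameter, its face 27 mm off the cover, with an upstanding bar across it, 18 mm wide, 30 tall above the skirt, reaching 58 mm from the axis at the pointer end (white line), 46 mm at the other. This point: on the axis at the skirt face, moving with it. z out along the axis, x to the pointer end. The skirt is bare beside the bar.
- isolator_handle (a joint): Handle turn, rad: 0 off, 1.571 on (hard stops at both), growing clockwise seen from outside. Latched at both ends while out (some 0.05 rad of play); turns only while pushed in deep enough. Friction about 0.15 N m. Let go between the ends it stays there, held in by the latch; at an end it springs out.
- isolator_push (a joint): How far the handle is pushed in along its axis, m; 0 is out. Depth of the latch differs from unit to unit: the handle is free to turn once 4 to 13 mm in, and meets a hard stop 2 mm further (6 to 15 mm in). A spring resists with about 5 N at first, 10 N at 15 mm; pressing off the axis does not bind. Over 25 N on the inner stop (some 30 N press), or over 1 N m against the latch, harms it.
- tape: Bystander: brown roll of wide tape lying flat, 92 mm diameter, 48 mm high, beyond the work on the right; origin under its centre.
- glue: Bystander: white glue bottle, 60 mm diameter, 150 mm tall, standing beyond the work on the left; origin under its centre.
Mind the look-alikes: they are no part of the job. Leave any red look-alike of the part that bears jig_grip alone.

How it is judged:
By the outcome, as a careful person would: the job done as asked, in the order asked, and still so for the second after the job is handed in, with the robot touching nothing.
It also fails if it takes over 61 s, if anything falls off the work surface, if the arm or the gripper's body presses on something with over 40 N, if the wrist force passes 120 N, or if a joint passes its speed limit or range.

## Working session

There is one attempt and no reset: what is moved stays moved. The work goes in short steps, Python scripts to look and compute and a tool call to move; the robot and the scene stay as the last step left them, time stands still between calls to the robot, and variables do not carry over. Pictures are saved under pics/ and viewed, at most 10 in all, crops included, and the job is handed in when it is done.

Besides the shell and the picture viewer there is one more tool, called after "Call:" as name(argument=value, ...) on one line, values as JSON. arm_command: Moves the arm, as the interface text tells. Its arguments: {"type":"object","properties":{"jaw":{"type":"array"},"delta_pos":{"type":"array"},"turn":{"type":"array"},"grip_force":{"type":"number"}},"required":["jaw","delta_pos","turn"]}

```bash
ls; mkdir -p pics
cat > h.py <<'E'
import numpy as np, cv2
from scipy.spatial.transform import Rotation as R
from rig import env, imaging
np.set_printoptions(precision=4, suppress=True)
def cam(n):
    c=imaging.calibration(n); K=np.array(c["camera_matrix"])
    if "xyz" in c:
        a=np.array(c["attitude"]); 
        M=a if a.shape==(3,3) else R.from_euler("xyz",a,degrees=True).as_matrix()
        return K,M,np.array(c["xyz"])
    s=env.sense(); T=np.array(c["tool_from_camera"])
    Rt=R.from_euler("xyz",s["ee_rot"],degrees=True).as_matrix()
    return K,Rt@T[:3,:3],Rt@T[:3,3]+np.array(s["tcp_pos"])
def ray(cm,p,z):
    K,M,o=cm; d=M@np.linalg.solve(K,[p[0],p[1],1]); return o+d*(z-o[2])/d[2]
def proj(cm,P):
    K,M,o=cm; q=K@(M.T@(np.asarray(P)-o)); return q[:2]/q[2]
E
python3 - <<'E'
from h import *
print(env.sense())
for n in ("scene","side","wrist"):
    print(n,imaging.calibration(n))
    cv2.imwrite(f"pics/{n}0.png",imaging.get_image(n))
    for l in ("jig_grip","isolator","engraver","isolator_handle","pin_near","handle_mid","tape","glue","bed_mid","jig_hole"):
        try: print(l,[(np.round(d["rect"]).tolist(),round(d["confidence"],2)) for d in imaging.look_for(n,l)])
        except Exception as e: print(l,e)
E
```

```text
pics
{'time': 0.0, 'joint_pos': array([-79.1834,  15.8499,  86.295 ,  -0.0014,  77.9628,  -6.9353]), 'qvel': array([-0.1002, -0.035 ,  0.0549, -0.007 , -0.0596,  0.0049]), 'effort': array([  0.0008, -41.6768, -24.5808,   0.0002,   0.0114,  -0.    ]), 'tcp_pos': array([ 0.1752, -0.5471,  0.2304]), 'ee_rot': array([-179.8929,   -0.0116,   17.7522]), 'wrist_force': array([0.3062, 0.0382, 0.1158]), 'wrist_torque': array([-0.0164,  0.002 , -0.0051]), 'finger_force': 0.0, 'gripper_width': 0.08561095642627965}
scene {'camera_matrix': array([[465.6442,   0.    , 315.8584],
       [  0.    , 465.6442, 200.9167],
       [  0.    ,   0.    ,   1.    ]]), 'xyz': array([ 1.2812, -0.2883,  1.2992]), 'attitude': array([-144.51  ,   -0.2323,   69.0552])}
jig_grip [([395.0, 175.0, 443.0, 226.0], 0.97), ([378.0, 111.0, 408.0, 152.0], 0.58), ([246.0, 182.0, 393.0, 316.0], 0.28)]
isolator []
engraver [([244.0, 180.0, 393.0, 319.0], 0.72)]
isolator_handle [([170.0, 242.0, 212.0, 269.0], 0.93), ([245.0, 186.0, 395.0, 318.0], 0.43)]
pin_near [([242.0, 184.0, 393.0, 317.0], 0.77)]
handle_mid [([170.0, 247.0
[... 914 characters left out ...]
169.0], 0.39)]
tape [([279.0, 122.0, 307.0, 151.0], 0.69)]
glue [([156.0, 228.0, 187.0, 276.0], 0.58)]
bed_mid [([191.0, 135.0, 367.0, 271.0], 0.67)]
jig_hole [([257.0, 366.0, 325.0, 400.0], 0.66), ([164.0, 281.0, 254.0, 366.0], 0.64)]
wrist {'camera_matrix': array([[332.8757,   0.    , 321.7806],
       [  0.    , 332.8757, 200.4857],
       [  0.    ,   0.    ,   1.    ]]), 'tool_from_camera': array([[ 0.0004, -0.9546, -0.2978,  0.0752],
       [ 1.    ,  0.0004, -0.0001,  0.0001],
       [ 0.0003, -0.2978,  0.9546, -0.1428],
       [ 0.    ,  0.    ,  0.    ,  1.    ]])}
jig_grip []
isolator []
engraver []
isolator_handle []
pin_near []
handle_mid []
tape []
glue []
bed_mid []
jig_hole []
```

View pics/scene0.png

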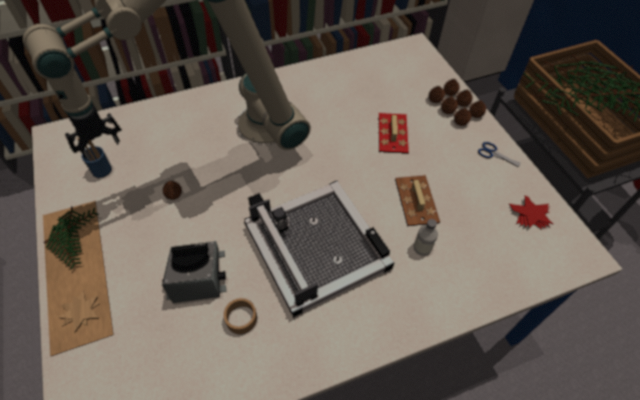

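View pics/side0.png

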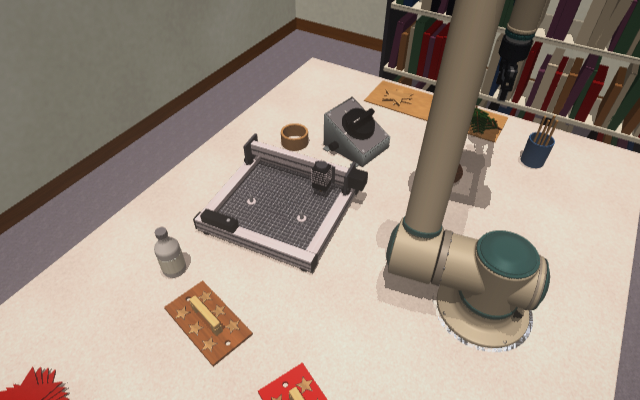

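Candidates for the jig, in the scene view:
- The brown board at (418,200) is the real jig.
- The red board at (393,132) is the look-alike.
- The red star at (530,212) is only décor.

I choose the brown one, which is at (208,322) in the side view. The pins are at scene (314,221) and (338,260), and the isolator is at (192,270) with its handle at (190,256).

```bash
cat >> h.py <<'E'
def tri(cs,ps):
    A=[];b=[]
    for (K,M,o),p in zip(cs,ps):
        d=M@np.linalg.solve(K,[p[0],p[1],1]); d/=np.linalg.norm(d); Q=np.eye(3)-np.outer(d,d); A.append(Q); b.append(Q@o)
    return np.linalg.solve(sum(A),sum(b))
E
python3 - <<'E'
from h import *
S,D=cam("scene"),cam("side")
print("axis check",S[1][:,2],D[1][:,2])
for n,a,b in (("pinA",(314,221),(301,218)),("pinB",(338,260),(252,201)),("handle",(190,256),(360,121)),("jig",(418,195),(204,315)),("tape",(240,316),(294,136)),("glue",(432,223),(161,232))):
    print(n,tri([S,D],[a,b]), ray(S,a,.055),ray(D,b,.055))
im=cv2.imread("pics/scene0.png")
cv2.imwrite("pics/c0.png",cv2.resize(im[100:300,150:450],None,fx=2.6,fy=2.6,interpolation=cv2.INTER_CUBIC))
E
```

```text
axis check [-0.541   0.2106 -0.8142] [ 0.3644 -0.598  -0.7139]
pinA [0.5102 0.0053 0.0302] [ 0.5256 -0.0001  0.055 ] [0.4971 0.0238 0.055 ]
pinB [0.668  0.0225 0.0291] [0.682  0.0178 0.055 ] [0.6491 0.04   0.055 ]
handle [ 0.538  -0.3925  0.1024] [ 0.5104 -0.3952  0.055 ] [ 0.5653 -0.4567  0.055 ]
jig [0.5379 0.3738 0.0291] [0.552  0.3588 0.055 ] [0.525  0.3845 0.055 ]
tape [ 0.7345 -0.3053  0.0243] [ 0.7474 -0.3051  0.055 ] [ 0.7115 -0.2713  0.055 ]
glue [0.7098 0.3011 0.1449] [0.6659 0.3479 0.055 ] [0.7845 0.2551 0.055 ]
```

View pics/c0.png

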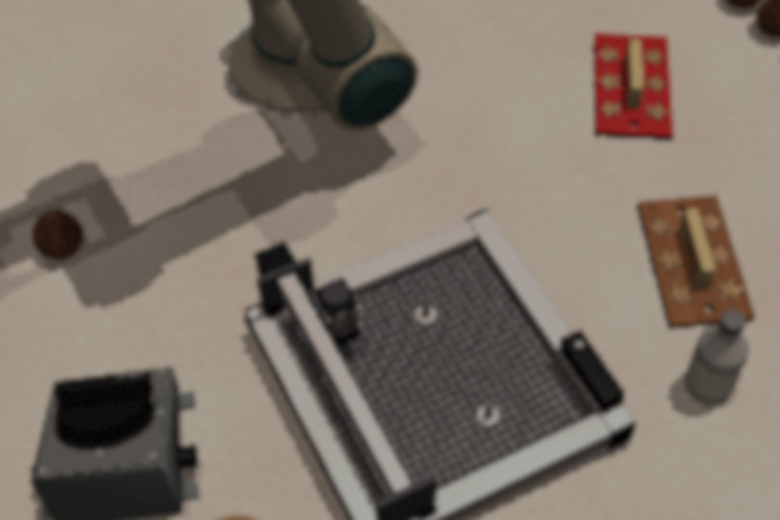

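Call:
arm_command(jaw=[-1,-1,-1,-1,-1,-1,-1,-1,-1,-1], delta_pos=[[0.03,-0.0035,-0.01],[0.04,-0.0035,-0.01],[0.041,-0.0035,-0.01],[0.041,-0.0035,-0.01],[0.041,-0.0035,-0.01],[0.041,-0.0035,-0.01],[0.041,-0.0035,-0.01],[0.041,-0.0035,-0.01],[0.041,-0.0035,-0.01],[0.04,-0.0035,0]], turn=[0,0,0,0,0,0,0,0,0,0])

```text
time: 2.48
tcp_pos: [0.5409, -0.3945, 0.3228]
ee_rot: [179.8, -0.1, 17.8]
wrist_force: [0.7, -0.9, 0.6]
gripper_width: 0.0858
finger_force: 0.0
```

Call:
arm_command(jaw=[-1,-1,-1,-1], delta_pos=[[0,0,0],[0,0,0],[0,0,0],[0,0,0]], turn=[6,6,5.7,0])

```text
time: 2.82
tcp_pos: [0.5389, -0.3947, 0.3199]
ee_rot: [-180.0, 0.0, 0.0]
wrist_force: [0.8, 0.3, -1.0]
gripper_width: 0.0856
finger_force: 0.0
```

Run:
```python
from h import *
s=env.sense();print(s["time"],s["tcp_pos"],s["ee_rot"],s["qvel"],s["joint_pos"])
C=cam("wrist"); im=imaging.get_image("wrist"); cv2.imwrite("pics/w1.png",im); np.savez("pics/w1.npz",K=C[0],M=C[1],o=C[2])
for l in ("isolator","isolator_handle","handle_mid"): print(l,imaging.look_for("wrist",l))
```

```text
2.8167 [ 0.5389 -0.3947  0.3199] [-179.9903    0.0208    0.0112] [-0.6709 -0.3431  0.2994  0.016  -0.0229 -7.5144] [-42.1805  22.4526  64.0215  -0.0068  93.5478  47.808 ]
isolator []
isolator_handle [{'rect': [256.4, 128.6, 364.1, 206.0], 'confidence': 0.74}]
handle_mid []
```

View pics/w1.png

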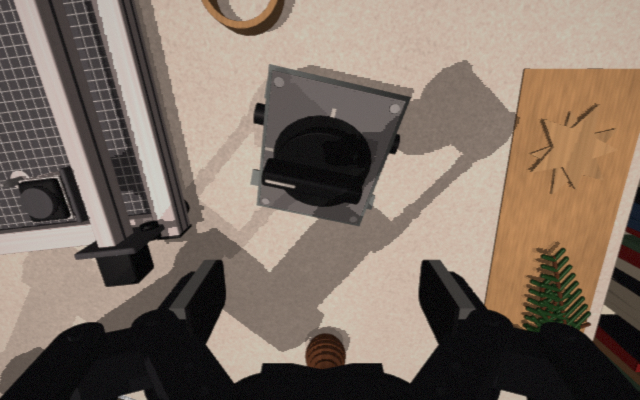

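The isolator's cover corners are at about (268,66), (410,95) and (362,225). The skirt is centred near (323,157). The pointer's white line is at (278,183), to the left, so it is off. The tape is at (242,10). Next I fit the isolator pose.

```bash
cat > fit.py <<'E'
from h import *
from scipy.optimize import least_squares
z=np.load("pics/w1.npz"); C=(z["K"],z["M"],z["o"])
im=cv2.imread("pics/w1.png")
def W(p,L): 
    c,s=np.cos(p[2]),np.sin(p[2]); return np.array([p[0]+c*L[0]-s*L[1],p[1]+s*L[0]+c*L[1],L[2]])
t=np.radians(25); ux=np.array([np.cos(t),0,np.sin(t)]); nz=np.array([-np.sin(t),0,np.cos(t)]); uy=np.array([0,1,0.]); c0=np.array([0,0,.0845])
def hl(u,y,w): return c0+u*ux+y*uy+w*nz
pts=[((.085,.07,.124),(268,66)),((.085,-.07,.124),(410,95)),((-.085,-.07,.045),(362,225))]
f=lambda p:np.concatenate([proj(C,W(p,L))-q for L,q in pts])
r=least_squares(f,[.55,-.4,0]); p=r.x
if __name__=="__main__":
    print(p[:2],np.degrees(p[2]),f(p))
    print("skirt ctr",W(p,hl(0,0,.027)),proj(C,W(p,hl(0,0,.027))))
    b=cv2.resize(im[40:260,220:440],None,fx=2.7,fy=2.7,interpolation=cv2.INTER_CUBIC)
    def dr(P,col): 
        q=(np.array([proj(C,W(p,P))-[220,40]])+.5)*2.7; cv2.circle(b,tuple(int(v) for v in q[0]),1,col,-1)
    for a in np.linspace(0,2*np.pi,90): dr(hl(.05*np.cos(a),.05*np.sin(a),.027),(0,255,0))
    for y in np.linspace(-.046,.058,30):
        for u in(-.009,.009): dr(hl(u,y,.057),(0,0,255))
    for y in np.linspace(-.07,.07,30):
        for x in(-.085,.085): dr((x,y,.124 if x>0 else .045),(255,0,255))
    cv2.imwrite("pics/w1f.png",b)
E
python3 fit.py
```

```text
[ 0.5453 -0.3964] -10.788606453672598 [-0.5557 -0.1529  0.5467 -0.0163  0.0317  0.3834]
skirt ctr [ 0.534  -0.3943  0.109 ] [321.0762 173.8214]
```

View pics/w1f.png

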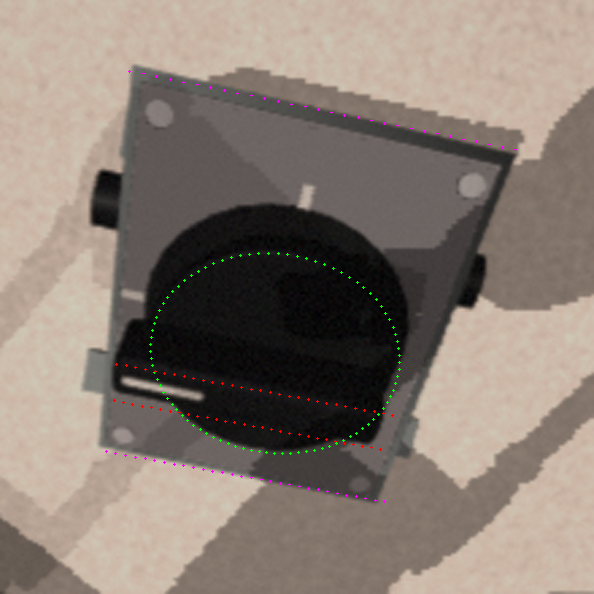

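The pose fits: the bar's top, the pointer and the skirt all overlay. Next I look at the pins.

Call:
arm_command(jaw=[-1,-1,-1,-1,-1,-1,-1,-1,-1,-1], delta_pos=[[0.006,-0.03,0],[0.006,-0.041,0],[0.006,-0.041,0],[0.006,-0.041,0],[0.006,-0.041,0],[0.006,-0.041,0],[0.006,-0.041,0],[0.006,-0.041,0],[0.006,-0.041,0],[0.006,-0.041,0]], turn=[0,0,0,0,0,0,0,0,0,0])

```text
time: 3.85
tcp_pos: [0.5979, 0.0057, 0.3206]
ee_rot: [180.0, -0.0, 0.1]
wrist_force: [0.9, 0.2, -0.4]
gripper_width: 0.0855
finger_force: 0.0
```

Call:
arm_command(jaw=[-1,-1,-1], delta_pos=[[0,-0.01,0],[0,0,0],[0,0,0]], turn=[0,0,0])

```text
time: 4.1
tcp_pos: [0.5979, 0.0135, 0.3202]
ee_rot: [179.9, 0.0, 0.1]
wrist_force: [-0.8, -0.1, 0.1]
gripper_width: 0.0851
finger_force: 0.0
```

Run:
```python
from h import *
s=env.sense();print(s["time"],s["tcp_pos"],s["ee_rot"],s["qvel"])
C=cam("wrist"); im=imaging.get_image("wrist"); cv2.imwrite("pics/w2.png",im); np.savez("pics/w2.npz",K=C[0],M=C[1],o=C[2])
for l in ("pin_near","bed_mid"): print(l,imaging.look_for("wrist",l))
```

```text
4.1 [0.5979 0.0135 0.3202] [179.9107   0.0028   0.1421] [-2.0961  0.1101 -0.0185 -0.4021  0.1288  0.2103]
pin_near [{'rect': [177.0, 0.0, 492.6, 304.9], 'confidence': 0.87}]
bed_mid [{'rect': [176.3, 0.6, 489.7, 302.7], 'confidence': 0.91}]
```

View pics/w2.png

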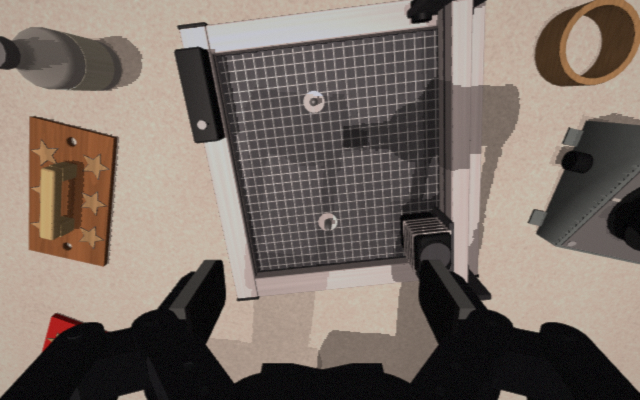

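The pin rings are at (314,102) and (327,222). The brown jig on the left has its holes at (71,141) and (68,246). The look-alike is the red corner at (60,330). Next I go over the jig at the same relative height.

Call:
arm_command(jaw=[-1,-1,-1,-1,-1,-1,-1,-1,-1,-1], delta_pos=[[-0.005,-0.03,0.0025],[-0.005,-0.04,0.0025],[-0.005,-0.04,0.0025],[-0.005,-0.04,0.0025],[-0.005,-0.04,0.0025],[-0.005,-0.04,0.0025],[-0.005,-0.04,0.0025],[-0.005,-0.04,0.0025],[-0.005,-0.04,0.0025],[0,0,0]], turn=[0,0,0,0,0,0,0,0,0,0])

```text
time: 5.08
tcp_pos: [0.5518, 0.3696, 0.2962]
ee_rot: [-179.7, 0.1, 0.3]
wrist_force: [-0.3, -0.1, -0.8]
gripper_width: 0.0854
finger_force: 0.0
```

Call:
arm_command(jaw=[-1,-1], delta_pos=[[0,0,0],[0,0,0]], turn=[0,0])

```text
time: 5.25
tcp_pos: [0.5536, 0.3624, 0.2974]
ee_rot: [179.9, 0.0, -0.0]
wrist_force: [-0.4, -0.1, 0.2]
gripper_width: 0.0854
finger_force: 0.0
```

Run:
```python
from h import *
z=np.load("pics/w2.npz"); C2=(z["K"],z["M"],z["o"]); i2=cv2.imread("pics/w2.png")
for p in ((314,102),(327,222)):
    x,y=p; g=i2[y-16:y+17,x-16:x+17].min(axis=2); ys,xs=np.where(g>150)
    q=((xs.min()+xs.max())/2+x-16,(ys.min()+ys.max())/2+y-16); print("ring",q,len(xs),ray(C2,q,.032),"wh",np.ptp(xs),np.ptp(ys))
s=env.sense();print(s["time"],s["tcp_pos"],s["ee_rot"],s["qvel"])
C=cam("wrist"); im=imaging.get_image("wrist"); cv2.imwrite("pics/w3.png",im); np.savez("pics/w3.npz",K=C[0],M=C[1],o=C[2])
print(imaging.look_for("wrist","jig_grip"))
```

```text
ring (np.float64(314.5), np.float64(101.0)) 261 [0.668  0.0219 0.032 ] wh 31 20
ring (np.float64(327.5), np.float64(221.5)) 124 [0.5083 0.0045 0.032 ] wh 17 15
5.25 [0.5536 0.3624 0.2974] [179.9131   0.0049  -0.0255] [-1.1687 -0.7712  0.1613  0.1772 -0.024   0.1152]
[{'rect': [231.4, 300.9, 329.4, 380.8], 'confidence': 0.89}, {'rect': [256.6, 81.7, 371.7, 248.1], 'confidence': 0.71}]
```

View pics/w3.png

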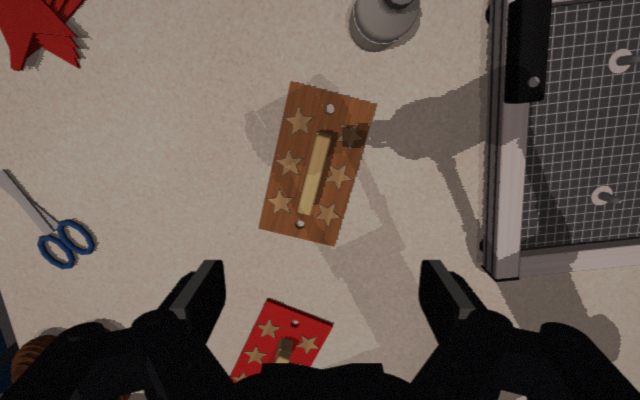

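The brown jig is near the centre, with corners at (292,82), (377,103), (335,246) and (259,229), and holes at (330,108) and (300,224). The red look-alike is below it at (283,340).

Run:
```python
from h import *
from scipy.optimize import least_squares
def ld(n): z=np.load(f"pics/{n}.npz"); return (z["K"],z["M"],z["o"]),cv2.imread(f"pics/{n}.png")
C,im=ld("w3"); C2,i2=ld("w2")
# board outline: brown segmentation, min area rect of hull
hsv=cv2.cvtColor(im,cv2.COLOR_BGR2HSV)
h,s,v=cv2.split(hsv); m=((s>110)&((h<18))).astype(np.uint8); m[:, :245]=0; m[:,390:]=0; m[255:]=0;m[:70]=0
m=cv2.morphologyEx(m,cv2.MORPH_CLOSE,np.ones((5,5)))
c=max(cv2.findContours(m,0,cv2.CHAIN_APPROX_NONE)[0],key=cv2.contourArea)
q=cv2.approxPolyDP(cv2.convexHull(c),8,True)[:,0]; print(q.tolist())
# project contour to z=.009 plane and min-area rect
P=np.array([ray(C,p,.009)[:2] for p in c[:,0]]); r=cv2.minAreaRect((P*1000).astype(np.float32)); print("rect",r)
def hole(p,rad=9):
    x,y=p; g=im[y-rad:y+rad+1,x-rad:x+rad+1].astype(float); g=g[...,0]; w=np.clip(g-np.median(g)-25,0,None)
    yy,xx=np.mgrid[-rad:rad+1,-rad:rad+1]; return x+(w*xx).sum()/w.sum(),y+(w*yy).sum()/w.sum()
H=[]
for p in((330,108),(300,224)):
    a=hole(p); H.append(ray(C,a,.006)); print("hole",a,H[-1])
H=np.array(H); d=H[0]-H[1]; print("mid",H.mean(0),"yaw",np.degrees(np.arctan2(d[1],d[0])),np.linalg.norm(d))
# bar top corners image, for check: expected
for yaw in [np.arctan2(d[1],d[0])]:
  for a,b in((50,9),(50,-9),(-50,-9),(-50,9)):
    X=H.mean(0)[:2]+np.array([np.cos(yaw)*a-np.sin(yaw)*b,np.sin(yaw)*a+np.cos(yaw)*b])/1000; print("bar",proj(C,[*X,.05]))
# rings: white connected comps
for I,CC,ps in((i2,C2,((314,102),(327,222))),(im,C,((620,61),(601,195)))):
  for x,y in ps:
    x0=max(x-16,0);sub=I[y-16:y+17,x0:x+17]; g=(sub.min(axis=2)>120).astype(np.uint8)
    n,l,st,ce=cv2.connectedComponentsWithStats(g); k=1+np.argmax(st[1:,4]); ys,xs=np.where(l==k); 
    (cx,cy),rr=cv2.minEnclosingCircle(np.c_[xs,ys].astype(np.float32)); print("ring",cx+x0,cy+y-16,rr,st[k],ray(CC,(cx+x0,cy+y-16),.032))
```

```text
[[291, 82], [375, 104], [334, 245], [259, 228]]
rect ((537.0819091796875, 372.10162353515625), (109.22813415527344, 199.8483123779297), 75.36939239501953)
hole (np.float64(329.97665764546684), np.float64(108.14242219215156)) [0.615  0.3512 0.006 ]
hole (np.float64(300.28228882833787), np.float64(222.90354223433243)) [0.4606 0.3916 0.006 ]
mid [0.5378 0.3714 0.006 ] yaw -14.635328668527498 0.15956848729377124
bar [316.7143 133.2401]
bar [331.7573 137.2179]
bar [310.7858 215.772 ]
bar [296.7202 212.3338]
ring 316.0613498687744 99.71779155731201 16.440471649169922 [  4   0  29  30 344] [0.6695 0.02   0.032 ]
ring 329.5 220.5 11.597513198852539 [  7   6  24  19 180] [0.5097 0.0018 0.032 ]
ring 621.0 61.0 12.80634880065918 [  5   4  22  24 241] [0.6675 0.0212 0.032 ]
ring 601.5 195.0 10.547611236572266 [  7   7  20  19 165] [0.5086 0.0036 0.032 ]
```

Call:
arm_command(jaw=[-1,-1,-1,-1,-1,-1,-1,-1,-1,-1], delta_pos=[[-0.0161,-0.0093,0.03],[0,0,0.04],[0,0,0.04],[0,0,0.04],[0,0,0.04],[0,0,0.03],[0,0,0.025],[0,0,0.018],[0,0,0.01],[0,0,0]], turn=[0,7,7,0.6,0,0,0,0,0,0])

```text
time: 6.18
tcp_pos: [0.536, 0.3709, 0.0226]
ee_rot: [179.8, 0.2, -14.7]
wrist_force: [-0.2, -0.4, -0.3]
gripper_width: 0.0853
finger_force: 0.0
```

Call:
arm_command(jaw=[0,0.4,1,1,1,1,1,1,1,1], delta_pos=[[0,0,0],[0,0,0],[0,0,0],[0,0,0],[0,0,0],[0,0,0],[0,0,0],[0,0,0],[0,0,0],[0,0,0]], turn=[0,0,0,0,0,0,0,0,0,0], grip_force=40)

```text
time: 7.02
tcp_pos: [0.5372, 0.3735, 0.0257]
ee_rot: [-179.9, -0.1, -14.5]
wrist_force: [-0.7, -1.6, 5.4]
gripper_width: 0.0171
finger_force: 40.9
```

Call:
arm_command(jaw=[1,1,1,1,1,1,1,1,1], delta_pos=[[0,0,-0.005],[0,0,-0.015],[0,0,-0.025],[0,0,-0.025],[0,0,-0.025],[0,0,-0.02],[0,0,-0.01],[0,0,0],[0,0,0]], turn=[0,0,0,0,0,0,0,0,0])

```text
time: 7.77
tcp_pos: [0.5362, 0.373, 0.1489]
ee_rot: [180.0, 0.0, -14.5]
wrist_force: [-0.8, 0.5, -3.2]
gripper_width: 0.0171
finger_force: 39.8
```

Run:
```python
from h import *
for i in range(3):
    s=env.sense();print(s["time"],s["tcp_pos"],s["ee_rot"],s["wrist_force"],s["wrist_torque"])
    C=cam("wrist"); im=imaging.get_image("wrist")
cv2.imwrite("pics/w4.png",im); np.savez("pics/w4.npz",K=C[0],M=C[1],o=C[2])
```

```text
7.7667 [0.5362 0.373  0.1489] [179.958    0.0428 -14.549 ] [-0.7564  0.5357 -3.16  ] [0.0204 0.0805 0.1209]
7.8167 [0.5356 0.3727 0.1479] [179.8733   0.1291 -14.5486] [-0.0029 -0.0423 -3.6632] [-0.0156 -0.0165 -0.0331]
7.8667 [0.5355 0.3726 0.1475] [179.8396   0.1662 -14.5502] [-0.2632  0.5055 -3.8431] [0.006  0.0578 0.0354]
```

View pics/w4.png

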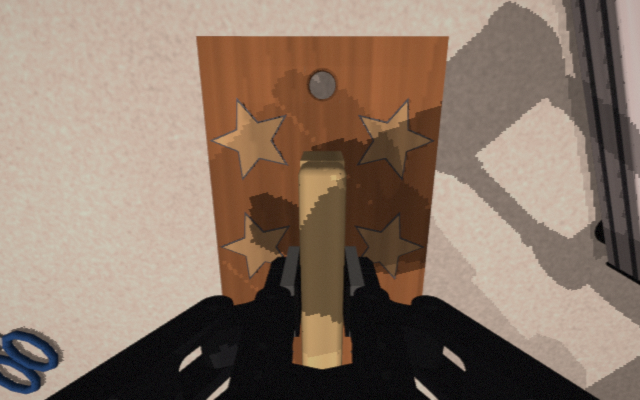

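The jig is held squarely. Its hole is at (322,85) and its board edges are at (197,37) and (448,37), symmetric about the tool.

Run:
```python
from h import *
c=imaging.calibration("wrist"); K=np.array(c["camera_matrix"]); T=np.array(c["tool_from_camera"])
s=env.sense(); t=s["tcp_pos"]
for zt in (.012,.0145,.017):
  for p in ((322,85.5),(197,37),(448,37)):
    d=T[:3,:3]@np.linalg.solve(K,[*p,1]); o=T[:3,3]; print(zt,p,o+d*(zt-o[2])/d[2])
```

```text
0.012 (322, 85.5) [0.08   0.0006 0.012 ]
0.012 (197, 37) [ 0.0994 -0.0522  0.012 ]
0.012 (448, 37) [0.0994 0.0538 0.012 ]
0.0145 (322, 85.5) [0.0801 0.0006 0.0145]
0.0145 (197, 37) [ 0.0997 -0.0531  0.0145]
0.0145 (448, 37) [0.0998 0.0547 0.0145]
0.017 (322, 85.5) [0.0802 0.0006 0.017 ]
0.017 (197, 37) [ 0.1001 -0.0539  0.017 ]
0.017 (448, 37) [0.1002 0.0555 0.017 ]
```

Call:
arm_command(jaw=[1,1,1,1], delta_pos=[[0,0,0],[0,0,0],[0,0,0],[0,0,0]], turn=[-5,-6,-6,-3.75])

```text
time: 8.25
tcp_pos: [0.5359, 0.3728, 0.1477]
ee_rot: [179.9, 0.2, 6.5]
wrist_force: [0.4, 0.0, -3.0]
gripper_width: 0.0173
finger_force: 39.8
```

Call:
arm_command(jaw=[1,1,1,1,1,1,1,1,1,1], delta_pos=[[0.0013,0.025,0],[0.0013,0.04,0],[0.0013,0.041,0],[0.0013,0.041,0],[0.0013,0.041,0],[0.0013,0.041,0],[0.0013,0.041,0],[0.0013,0.04,0],[0.0013,0.033,0],[0.0017,0.0203,0]], turn=[0,0,0,0,0,0,0,0,0,0])

```text
time: 9.08
tcp_pos: [0.5887, 0.0096, 0.1482]
ee_rot: [179.9, 0.2, 6.1]
wrist_force: [-0.9, 0.3, -2.7]
gripper_width: 0.0175
finger_force: 40.0
```

Call:
arm_command(jaw=[1,1,1], delta_pos=[[0,0,0],[0,0,0],[0,0,0]], turn=[0,0,0])

```text
time: 9.33
tcp_pos: [0.5885, 0.0141, 0.1486]
ee_rot: [-179.9, 0.1, 6.2]
wrist_force: [0.0, 0.1, -2.4]
gripper_width: 0.0172
finger_force: 40.0
```

Run:
```python
from h import *
s=env.sense();print(s["time"],s["tcp_pos"],s["ee_rot"],s["wrist_force"])
C=cam("wrist"); im=imaging.get_image("wrist"); sd=imaging.get_image("side");sc=imaging.get_image("scene")
a=cv2.resize(im[0:260,160:480],(480,390)); 
b=cv2.resize(sd[120:280,190:380],(320,270),interpolation=cv2.INTER_CUBIC); 
c=cv2.resize(sc[170:330,230:420],(320,270),interpolation=cv2.INTER_CUBIC)
o=np.zeros((540,800,3),np.uint8); o[:390,:480]=a; o[:270,480:]=b; o[270:,480:]=c
cv2.imwrite("pics/w5.png",o)
```

```text
9.3333 [0.5885 0.0141 0.1486] [-179.9265    0.1277    6.1756] [ 0.0411  0.0619 -2.3595]
```

View pics/w5.png

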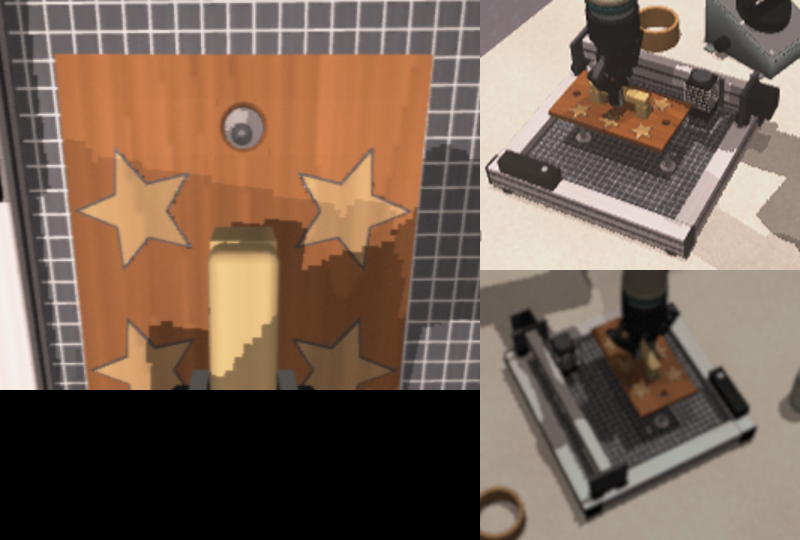

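The pin is visible through the hole, with the hole at about (321.3,84.7) and the pin tip at about (320.8,88). I check whether they are in line vertically.

Run:
```python
from h import *
c=imaging.calibration("wrist"); K=np.array(c["camera_matrix"]); T=np.array(c["tool_from_camera"]); Ti=np.linalg.inv(T)
def pj(P): q=K@(Ti@[*P,1])[:3]; return q[:2]/q[2]
def back(p,z): d=T[:3,:3]@np.linalg.solve(K,[*p,1]); o=T[:3,3]; return (o+d*(z-o[2])/d[2])
print("hole",back((321.3,84.7),.0165)); print("pin tip",back((320.8,88),.0886),"base ring exp",pj((.0801,.0003,.1166)),"tip exp",pj((.0801,.0003,.0886)))
im=cv2.imread("pics/w5.png")[90:165,205:280]
cv2.imwrite("pics/w5c.png",cv2.resize(im,(600,600),interpolation=cv2.INTER_NEAREST))
```

```text
hole [0.0804 0.     0.0165]
pin tip [ 0.0806 -0.0004  0.0886] base ring exp [321.886   89.7119] tip exp [321.8991  88.8667]
```

View pics/w5c.png

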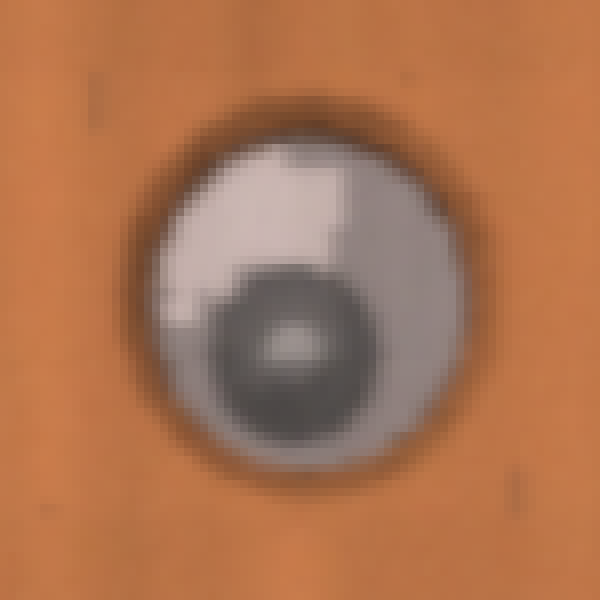

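Call:
arm_command(jaw=[1,1,1,1,1,1,1], delta_pos=[[0,-0.0004,0.01],[0,0,0.015],[0,0,0.015],[0,0,0.012],[0,0,0.006],[0,0,0.002],[0,0,0]], turn=[0,0,0,0,0,0,0])

```text
time: 10.07
tcp_pos: [0.5889, 0.0144, 0.089]
ee_rot: [-180.0, 0.1, 6.2]
wrist_force: [-0.5, -0.0, -2.7]
gripper_width: 0.0173
finger_force: 40.0
```

Call:
arm_command(jaw=[1,1,1,1], delta_pos=[[0,0,0.002],[0,0,0.002],[0,0,0.002],[0,0,0]], turn=[0,0,0,0])

```text
time: 10.4
tcp_pos: [0.5892, 0.0139, 0.0837]
ee_rot: [180.0, -0.0, 6.2]
wrist_force: [-0.1, 0.6, -3.0]
gripper_width: 0.0173
finger_force: 40.0
```

Call:
arm_command(jaw=[1,1,1,1], delta_pos=[[0,0,0.002],[0,0,0.002],[0,0,0.002],[0,0,0]], turn=[0,0,0,0])

```text
time: 10.73
tcp_pos: [0.5888, 0.0139, 0.0772]
ee_rot: [-180.0, 0.1, 6.2]
wrist_force: [-0.2, 0.1, -2.9]
gripper_width: 0.0173
finger_force: 40.0
```

Call:
arm_command(jaw=[1,1,1,1,1], delta_pos=[[0,0,0.002],[0,0,0.002],[0,0,0.002],[0,0,0.002],[0,0,0]], turn=[0,0,0,0,0])

```text
time: 11.15
tcp_pos: [0.5889, 0.0139, 0.0691]
ee_rot: [-180.0, 0.0, 6.2]
wrist_force: [0.8, 0.4, -3.0]
gripper_width: 0.0173
finger_force: 40.0
```

Call:
arm_command(jaw=[1,1,1,1,1], delta_pos=[[0,0,0.002],[0,0,0.002],[0,0,0.002],[0,0,0.001],[0,0,0]], turn=[0,0,0,0,0])

```text
time: 11.57
tcp_pos: [0.589, 0.014, 0.0623]
ee_rot: [-180.0, 0.0, 6.2]
wrist_force: [-1.2, 1.5, -3.0]
gripper_width: 0.017
finger_force: 40.1
```

Call:
arm_command(jaw=[1,1,1], delta_pos=[[0,0,0.001],[0,0,0.001],[0,0,0]], turn=[0,0,0])

```text
time: 11.82
tcp_pos: [0.589, 0.014, 0.0605]
ee_rot: [-180.0, 0.0, 6.2]
wrist_force: [-1.9, 0.8, -1.5]
gripper_width: 0.0171
finger_force: 40.1
```

Call:
arm_command(jaw=[1,1,1,1], delta_pos=[[0,0,0.001],[0,0,0.001],[0,0,0.0005],[0,0,0]], turn=[0,0,0,0])

```text
time: 12.15
tcp_pos: [0.5891, 0.0139, 0.058]
ee_rot: [-180.0, 0.0, 6.2]
wrist_force: [-1.6, 0.1, -2.0]
gripper_width: 0.0172
finger_force: 40.1
```

Call:
arm_command(jaw=[1,1,1], delta_pos=[[0,0,0.0005],[0,0,0.0005],[0,0,0]], turn=[0,0,0])

```text
time: 12.4
tcp_pos: [0.589, 0.0139, 0.0577]
ee_rot: [180.0, 0.0, 6.2]
wrist_force: [-4.5, 2.0, 3.9]
gripper_width: 0.017
finger_force: 40.8
```

Call:
arm_command(jaw=[0.5,0.3,0.1,-0.1,-0.1,-0.1], delta_pos=[[0,0,0],[0,0,0],[0,0,0],[0,0,0],[0,0,0],[0,0,0]], turn=[0,0,0,0,0,0])

```text
time: 12.9
tcp_pos: [0.5895, 0.0138, 0.0572]
ee_rot: [180.0, -0.0, 6.2]
wrist_force: [-0.1, 0.1, 0.8]
gripper_width: 0.0469
finger_force: 0.0
```

Call:
arm_command(jaw=[-0.1,-0.1,-0.1,-0.1,-0.1,-0.1,-0.1,-0.1], delta_pos=[[0,0,-0.01],[0,0,-0.02],[0,0,-0.035],[0,0,-0.04],[0,0,-0.04],[0,0,-0.03],[0,0,-0.02],[0,0,0]], turn=[0,0,0,0,0,0,0,0])

```text
time: 13.57
tcp_pos: [0.592, 0.0137, 0.2588]
ee_rot: [179.9, -0.7, 6.2]
wrist_force: [0.6, 0.4, 0.6]
gripper_width: 0.0468
finger_force: 0.0
```

Run:
```python
from h import *
s=env.sense();print(s["time"],s["tcp_pos"],s["ee_rot"],s["wrist_force"],s["gripper_width"])
C=cam("wrist"); im=imaging.get_image("wrist"); sd=imaging.get_image("side")
a=cv2.resize(im[0:350,140:500],(480,466)); b=cv2.resize(sd[120:280,190:380],(320,270),interpolation=cv2.INTER_CUBIC)
o=np.zeros((470,800,3),np.uint8); o[:466,:480]=a; o[:270,480:]=b
cv2.imwrite("pics/w6.png",o)
for x in(-.08,.08):
    y=np.radians(6.2); P=[.5885+x*np.cos(y),.0135+x*np.sin(y)]
    print(proj(C,[*P,.041]),proj(C,[*P,.06]))
```

```text
13.5667 [0.592  0.0137 0.2588] [179.8572  -0.6657   6.2061] [0.5966 0.4249 0.6486] 0.046845793231251695
[320.9191 240.2695] [320.9194 247.0689]
[320.8749  97.8639] [320.8728  97.6961]
```

View pics/w6.png

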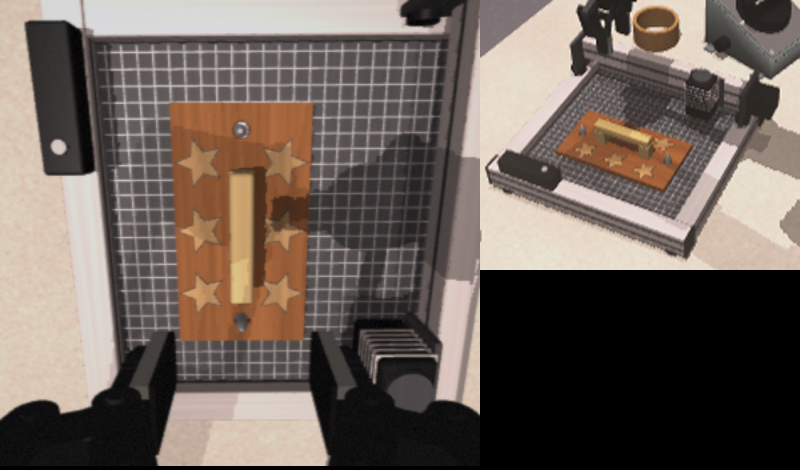

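The jig lies flat with both pins standing through its holes. That was my last picture, so I go on by numbers. First I plan the handle path for shut fingers pushing with the tool's -x side, and turn the tool.

Call:
arm_command(jaw=[1,1,1,1,1,1,1,1,1,1], delta_pos=[[0,0,0],[0,0,0],[0,0,0],[0,0,0],[0,0,0],[0,0,0],[0,0,0],[0,0,0],[0,0,0],[0,0,0]], turn=[-7,-7,-7,-7,-7,-7,-7,-7,-7,-7])

```text
time: 14.5
tcp_pos: [0.588, 0.014, 0.25]
ee_rot: [-179.8, 0.0, 76.5]
wrist_force: [-0.1, 0.7, -0.5]
gripper_width: -0.0
finger_force: 0.0
```

Call:
arm_command(jaw=[1,1,1,1,1,1,1,1,1,1], delta_pos=[[0,0,0],[0,0,0],[0,0,0],[0,0,0],[0,0,0],[0,0,0],[0,0,0],[0,0,0],[0,0,0],[0,0,0]], turn=[-7,-7,-7,-7,-7,-7,-7,-7,-7,-7])

```text
time: 15.33
tcp_pos: [0.588, 0.014, 0.2499]
ee_rot: [-179.9, -0.2, 146.5]
wrist_force: [-0.9, 0.2, -0.4]
gripper_width: 0.0002
finger_force: 0.0
```

Call:
arm_command(jaw=[1,1,1,1,1], delta_pos=[[0,0,0],[0,0,0],[0,0,0],[0,0,0],[0,0,0]], turn=[-7,-7,-7,-2,0])

```text
time: 15.75
tcp_pos: [0.5881, 0.014, 0.2501]
ee_rot: [-180.0, -0.2, 169.2]
wrist_force: [-0.7, -0.1, -0.8]
gripper_width: 0.0001
finger_force: 0.0
```

```bash
cat > plan.py <<'E'
from h import *
import sys
t=np.radians(25); ux=np.array([np.cos(t),0,np.sin(t)]); n=np.array([-np.sin(t),0,np.cos(t)]); ey=np.array([0,1,0.])
ISO=np.radians(-10.8); Rz=R.from_euler("z",ISO).as_matrix(); C0=np.array([.534,-.3943,.109]); N=Rz@n
def tip(th,press=0,gap=0,q=None,hd=.011,hw=.0145):
    """world TCP and yaw: finger touching bar at handle angle th (deg), tip on skirt pushed in by press"""
    a=np.radians(th); b=np.sin(a)*ux+np.cos(a)*ey; tt=np.cos(a)*ux-np.sin(a)*ey
    h=tt.copy(); h[2]=0; h/=np.linalg.norm(h); g=np.array([-h[1],h[0],0])
    if q is None: q=np.interp(th,[0,90],[.028,.020])
    m=min((s*b-.009*tt+w*n)@h for s in(q-hw,q+hw) for w in(0,.03))
    c=(m-hd-gap)*h+q*g
    zs=[]
    for i in np.linspace(-hd,hd,12):
        for j in np.linspace(-hw,hw,12):
            P=c+i*h+j*g; x,y=P[0]/np.cos(t),P[1]
            if np.hypot(x,y)<.05: zs.append(P[0]*np.tan(t))
    c[2]=max(zs); hw_=Rz@h
    return C0+Rz@(c-press*n), np.degrees(np.arctan2(-hw_[1],-hw_[0]))%360
def delta(p1,yaw,p2): # tool-axes shift
    return R.from_euler("xyz",[180,0,yaw],degrees=True).as_matrix().T@(np.asarray(p2)-p1)
E
python3 - <<'E'
from plan import *
s=env.sense(); print(s["time"],s["tcp_pos"],s["ee_rot"],s["joint_pos"],s["gripper_width"])
for th in range(0,91,15): print(th,*tip(th))
p,y=tip(0,-.006,.004); print("approach",p,y)
print("over",delta(s["tcp_pos"],s["ee_rot"][2],p))
E
```

```text
15.75 [0.5881 0.014  0.2501] [-179.9683   -0.2341  169.2256] [ -5.4103  16.5412  82.5043  -0.0098  81.1906 -84.6344] 0.00011091293746890128
0 [ 0.508  -0.3608  0.0993] 169.20000000000002
15 [ 0.5165 -0.3553  0.1044] 152.7297270796721
30 [ 0.5271 -0.353   0.1102] 136.70141512903572
45 [ 0.538  -0.3547  0.1158] 121.3862611810453
60 [ 0.5474 -0.3603  0.1205] 106.82113034755787
75 [ 0.5541 -0.3687  0.1237] 92.84973182841198
90 [ 0.5574 -0.3784  0.1251] 79.2
approach [ 0.5016 -0.3596  0.1029] 169.20000000000002
over [ 0.0152 -0.3831  0.1472]
```

Call:
arm_command(jaw=[1,1,1,1,1,1,1,1,1,1], delta_pos=[[0.0017,-0.03,0],[0.0017,-0.04,0],[0.0017,-0.0405,0],[0.0017,-0.0405,0],[0.0017,-0.0405,0],[0.0017,-0.0405,0],[0.0017,-0.0405,0],[0.0017,-0.0405,0],[0.0017,-0.04,0],[0.0017,-0.03,0]], turn=[0,0,0,0,0,0,0,0,0,0])

```text
time: 16.58
tcp_pos: [0.499, -0.362, 0.2506]
ee_rot: [-180.0, -0.1, 169.0]
wrist_force: [0.5, 0.5, -0.7]
gripper_width: -0.0
finger_force: 0.0
```

Call:
arm_command(jaw=[1,1,1,1,1,1,1], delta_pos=[[0,0,0.02],[0,0,0.035],[0,0,0.035],[0,0,0.03],[0,0,0.015],[0,0,0.005],[0,0,0]], turn=[0,0,0,0,0,0,0])

```text
time: 17.17
tcp_pos: [0.4995, -0.3581, 0.1097]
ee_rot: [179.9, -0.3, 169.2]
wrist_force: [-0.7, 1.0, 0.3]
gripper_width: -0.0001
finger_force: 0.0
```

Run:
```python
from plan import *
s=env.sense(); print(s["time"],s["tcp_pos"],s["ee_rot"],s["joint_pos"],s["wrist_force"])
p,y=tip(0,-.003,.006); print("to 3mm off",p,y,delta(s["tcp_pos"],s["ee_rot"][2],p)); print("push dir per mm tool",delta(N*0,169.2,-N))
```

```text
17.1667 [ 0.4995 -0.3581  0.1097] [179.8502  -0.253  169.1513] [ -42.1189   24.28     91.3435   -0.0037   64.6704 -121.2683] [-0.6546  1.0224  0.3478]
to 3mm off [ 0.5008 -0.3595  0.0992] 169.20000000000002 [-0.0016 -0.0011  0.0105]
push dir per mm tool [-0.4226  0.      0.9063]
```

Call:
arm_command(jaw=[1,1,1,1,1], delta_pos=[[-0.0008,-0.0011,0.004],[-0.0008,0,0.004],[0,0,0.0015],[0,0,0.001],[0,0,0]], turn=[0,0,0,0,0])

```text
time: 17.58
tcp_pos: [0.5023, -0.3606, 0.1022]
ee_rot: [-180.0, 0.0, 169.2]
wrist_force: [0.1, -0.2, -0.5]
gripper_width: -0.0002
finger_force: 0.0
```

Call:
arm_command(jaw=[1,1,1], delta_pos=[[-0.0004,0,0.0009],[-0.0004,0,0.0009],[0,0,0]], turn=[0,0,0])

```text
time: 17.83
tcp_pos: [0.503, -0.3607, 0.1]
ee_rot: [-180.0, 0.0, 169.2]
wrist_force: [-0.5, -0.1, -0.5]
gripper_width: -0.0002
finger_force: 0.0
```

Call:
arm_command(jaw=[1,1,1], delta_pos=[[-0.0004,0,0.0009],[-0.0004,0,0.0009],[0,0,0]], turn=[0,0,0])

```text
time: 18.08
tcp_pos: [0.5036, -0.3608, 0.0979]
ee_rot: [180.0, -0.0, 169.2]
wrist_force: [0.8, -0.1, 0.2]
gripper_width: -0.0001
finger_force: 0.0
```

Call:
arm_command(jaw=[1,1,1], delta_pos=[[-0.0004,0,0.0009],[-0.0004,0,0.0009],[0,0,0]], turn=[0,0,0])

```text
time: 18.33
tcp_pos: [0.5045, -0.3609, 0.096]
ee_rot: [180.0, -0.0, 169.2]
wrist_force: [-0.7, -0.7, 0.0]
gripper_width: -0.0003
finger_force: 0.0
```

Call:
arm_command(jaw=[1,1,1], delta_pos=[[0,0,0.001],[0,0,0.001],[0,0,0]], turn=[0,0,0])

```text
time: 18.58
tcp_pos: [0.5047, -0.3611, 0.0948]
ee_rot: [-180.0, 0.0, 169.2]
wrist_force: [-0.3, 0.2, 4.1]
gripper_width: -0.0001
finger_force: 1.9
```

Call:
arm_command(jaw=[1,1,1], delta_pos=[[0,0,0.001],[0,0,0.001],[0,0,0]], turn=[0,0,0])

```text
time: 18.83
tcp_pos: [0.5052, -0.3613, 0.0928]
ee_rot: [-180.0, 0.1, 169.2]
wrist_force: [0.8, 0.6, 5.1]
gripper_width: -0.0001
finger_force: 2.2
```

Call:
arm_command(jaw=[1,1,1], delta_pos=[[-0.0004,0,0.0009],[-0.0004,0,0.0009],[0,0,0]], turn=[0,0,0])

```text
time: 19.08
tcp_pos: [0.506, -0.3614, 0.0911]
ee_rot: [-180.0, 0.1, 169.2]
wrist_force: [0.4, 1.7, 5.4]
gripper_width: 0.0002
finger_force: 2.6
```

Call:
arm_command(jaw=[1,1,1], delta_pos=[[-0.0004,0,0.0009],[-0.0004,0,0.0009],[0,0,0]], turn=[0,0,0])

```text
time: 19.33
tcp_pos: [0.5068, -0.3616, 0.0894]
ee_rot: [-180.0, 0.1, 169.2]
wrist_force: [0.8, 0.9, 6.5]
gripper_width: -0.0003
finger_force: 2.9
```

Call:
arm_command(jaw=[1,1], delta_pos=[[-0.0004,0,0.0009],[0,0,0]], turn=[0,0])

```text
time: 19.5
tcp_pos: [0.5071, -0.3617, 0.0886]
ee_rot: [-180.0, 0.1, 169.2]
wrist_force: [0.8, 1.5, 6.1]
gripper_width: -0.0001
finger_force: 3.0
```

Call:
arm_command(jaw=[1,1], delta_pos=[[-0.0004,0,0.0009],[0,0,0]], turn=[0,0])

```text
time: 19.67
tcp_pos: [0.5075, -0.3617, 0.0877]
ee_rot: [-180.0, 0.1, 169.2]
wrist_force: [0.2, 1.0, 7.3]
gripper_width: -0.0001
finger_force: 3.2
```

Call:
arm_command(jaw=[1,1], delta_pos=[[-0.0004,0,0.0009],[0,0,0]], turn=[0,0])

```text
time: 19.83
tcp_pos: [0.5077, -0.3618, 0.0872]
ee_rot: [-180.0, 0.1, 169.2]
wrist_force: [-0.6, 1.7, 8.8]
gripper_width: 0.0003
finger_force: 4.2
```

Call:
arm_command(jaw=[1,1], delta_pos=[[-0.0002,0,0.0005],[0,0,0]], turn=[0,0])

```text
time: 20.0
tcp_pos: [0.5078, -0.3617, 0.087]
ee_rot: [-180.0, 0.1, 169.2]
wrist_force: [-1.1, 2.8, 10.3]
gripper_width: -0.0001
finger_force: 5.0
```

Call:
arm_command(jaw=[1,1], delta_pos=[[-0.0002,0,0.0005],[0,0,0]], turn=[0,0])

```text
time: 20.17
tcp_pos: [0.5078, -0.3617, 0.0868]
ee_rot: [-179.9, 0.1, 169.2]
wrist_force: [-2.4, 2.5, 12.1]
gripper_width: -0.0
finger_force: 6.0
```

The stop is felt at about 8 mm depth, with roughly 12 N of press. Next I slide up the slope until the bar is met.

Call:
arm_command(jaw=[1,1,1], delta_pos=[[-0.0018,0,-0.0008],[-0.0018,0,-0.0008],[0,0,0]], turn=[0,0,0])

```text
time: 20.42
tcp_pos: [0.5081, -0.3616, 0.0871]
ee_rot: [180.0, -0.4, 169.3]
wrist_force: [-6.3, 2.2, 10.5]
gripper_width: -0.0001
finger_force: 6.2
```

Call:
arm_command(jaw=[1,1], delta_pos=[[-0.0018,0,-0.0008],[0,0,0]], turn=[0,0])

```text
time: 20.58
tcp_pos: [0.5086, -0.3612, 0.0874]
ee_rot: [179.9, -0.5, 169.3]
wrist_force: [-9.5, 2.8, 10.0]
gripper_width: -0.0001
finger_force: 6.3
```

Call:
arm_command(jaw=[1,1], delta_pos=[[-0.0018,0,-0.0008],[0,0,0]], turn=[0,0])

```text
time: 20.75
tcp_pos: [0.5093, -0.3607, 0.0877]
ee_rot: [179.8, -0.7, 169.3]
wrist_force: [-9.2, 3.5, 9.6]
gripper_width: 0.0001
finger_force: 6.5
```

Run:
```python
from plan import *
s=env.sense(); print(s["tcp_pos"],s["wrist_force"],s["wrist_torque"])
print("axial",s["wrist_force"]@N,"local",Rz.T@(s["tcp_pos"]-C0),Rz.T@s["wrist_force"])
```

```text
[ 0.5093 -0.3607  0.0877] [-9.1957  3.4547  9.6122] [ 0.5293  1.7321 -0.0336]
axial 12.802622889516789 local [-0.0305  0.0283 -0.0213] [-9.6801  1.6704  9.6122]
```

Run:
```python
from plan import *
p0,y0=tip(0)
for th in range(6,103,6):
    p,y=tip(th); print(th,delta(p0,y0,p).round(4),"turn",round(y0-y,1), "loc",(Rz.T@(p-C0)).round(4)); p0,y0=p,y
```

```text
6 [-0.0026  0.003  -0.002 ] turn 6.6 loc [-0.0292  0.031  -0.0078]
12 [-0.0027  0.0031 -0.0021] turn 6.6 loc [-0.0262  0.0338 -0.0057]
18 [-0.0029  0.0031 -0.0022] turn 6.5 loc [-0.0226  0.0362 -0.0034]
24 [-0.003   0.0031 -0.0023] turn 6.4 loc [-0.0187  0.038  -0.0012]
30 [-0.0032  0.003  -0.0023] turn 6.3 loc [-0.0145  0.0393  0.0012]
36 [-0.0034  0.0029 -0.0023] turn 6.2 loc [-0.0102  0.0399  0.0035]
42 [-0.0035  0.0027 -0.0022] turn 6.1 loc [-0.0057  0.0399  0.0057]
48 [-0.0036  0.0026 -0.0021] turn 6.0 loc [-0.0013  0.0392  0.0079]
54 [-0.0037  0.0024 -0.002 ] turn 5.9 loc [0.0029 0.0378 0.0098]
60 [-0.0038  0.0022 -0.0017] turn 5.7 loc [0.0068 0.0359 0.0115]
66 [-0.0038  0.002  -0.0015] turn 5.6 loc [0.0104 0.0334 0.013 ]
72 [-0.0039  0.0018 -0.0012] turn 5.6 loc [0.0135 0.0305 0.0142]
78 [-0.0039  0.0016 -0.0009] turn 5.5 loc [0.0162 0.0272 0.0152]
84 [-0.0039  0.0015 -0.0006] turn 5.5 loc [0.0184 0.0237 0.0158]
90 [-0.0038  0.0013 -0.0003] turn 5.4 loc [0.02   0.02   0.0161]
96 [-0.0021  0.0018 -0.0013] turn 5.4 loc [0.0218 0.0179 0.0174]
102 [-0.0021  0.0018 -0.0011] turn 5.5 loc [0.0234 0.0156 0.0185]
```

Call:
arm_command(jaw=[1,1,1], delta_pos=[[-0.0013,0.0015,-0.001],[-0.0013,0.0015,-0.001],[0,0,0]], turn=[3.3,3.3,0])

```text
time: 21.0
tcp_pos: [0.5129, -0.3578, 0.0893]
ee_rot: [179.9, -0.7, 162.5]
wrist_force: [-8.7, 4.3, 6.9]
gripper_width: 0.0001
finger_force: 5.1
```

Call:
arm_command(jaw=[1,1,1], delta_pos=[[-0.0013,0.0015,-0.001],[-0.0013,0.0015,-0.001],[0,0,0]], turn=[3.3,3.3,0])

```text
time: 21.25
tcp_pos: [0.5171, -0.3561, 0.0913]
ee_rot: [179.9, -0.6, 155.9]
wrist_force: [-7.1, 3.2, 5.9]
gripper_width: -0.0001
finger_force: 4.2
```

```bash
cat > st.py <<'E'
from plan import *
s=env.sense(); f=Rz.T@s["wrist_force"]; a=np.radians(s["ee_rot"][2])-ISO; 
print(s["time"],"axial",n@f,"u",ux@f,"y",f[1],"local",Rz.T@(s["tcp_pos"]-C0),"rot",s["ee_rot"])
l=Rz.T@(s["tcp_pos"]-C0); print("inplane",l@ux,l[1],"w",l@n)
E
python3 st.py
```

```text
21.25 axial 8.541276317156708 u -4.348488132598351 y 1.8306492452482208 local [-0.0237  0.0343 -0.0177] rot [179.9458  -0.5918 155.9347]
inplane -0.028997341931414955 0.03434176831028419 w -0.006059389100374164
```

Call:
arm_command(jaw=[1,1,1], delta_pos=[[-0.0015,0.0015,-0.0007],[-0.0015,0.0015,-0.0007],[0,0,0]], turn=[3.3,3.2,0])

```text
time: 21.5
tcp_pos: [0.5206, -0.3538, 0.0926]
ee_rot: [180.0, -0.7, 149.4]
wrist_force: [-7.8, 4.6, 7.4]
gripper_width: 0.0002
finger_force: 5.0
```

Call:
arm_command(jaw=[1,1,1], delta_pos=[[-0.0015,0.0015,-0.001],[-0.0015,0.0015,-0.001],[0,0,0]], turn=[3.2,3.2,0])

```text
time: 21.75
tcp_pos: [0.5254, -0.3533, 0.0947]
ee_rot: [-180.0, -0.6, 143.0]
wrist_force: [-7.3, 4.6, 6.5]
gripper_width: -0.0003
finger_force: 4.7
```

```bash
python3 st.py
```

```text
21.75 axial 9.328006897437831 u -4.534754997103088 y 3.102767866575991 local [-0.0162  0.0387 -0.0143] rot [-179.9646   -0.6216  143.0284]
inplane -0.020684912717447615 0.03868654856603572 w -0.0060786309287439375
```

Call:
arm_command(jaw=[1,1,1], delta_pos=[[-0.0016,0.0015,-0.001],[-0.0016,0.0015,-0.001],[0,0,0]], turn=[3.2,3.1,0])

```text
time: 22.0
tcp_pos: [0.5299, -0.3527, 0.0968]
ee_rot: [-179.9, -0.6, 136.7]
wrist_force: [-7.0, 4.5, 6.2]
gripper_width: -0.0
finger_force: 4.8
```

Call:
arm_command(jaw=[1,1,1], delta_pos=[[-0.0017,0.0014,-0.001],[-0.0017,0.0014,-0.001],[0,0,0]], turn=[3.1,3.1,0])

```text
time: 22.25
tcp_pos: [0.5346, -0.3531, 0.099]
ee_rot: [-179.9, -0.6, 130.5]
wrist_force: [-6.0, 5.9, 7.6]
gripper_width: 0.0002
finger_force: 4.9
```

```bash
python3 st.py
```

```text
22.25 axial 9.829359314713741 u -3.151399896435516 y 4.698654264411013 local [-0.0072  0.0406 -0.01  ] rot [-179.8862   -0.5876  130.5193]
inplane -0.010733183604232102 0.040604676548046545 w -0.006068257656557436
```

Turning well, with the press steady at about 10 N. On to about 60 degrees.

Call:
arm_command(jaw=[1,1,1], delta_pos=[[-0.0018,0.0013,-0.0011],[-0.0018,0.0013,-0.0011],[0,0,0]], turn=[3.1,3,0])

```text
time: 22.5
tcp_pos: [0.5392, -0.3544, 0.1012]
ee_rot: [-179.9, -0.5, 124.4]
wrist_force: [-5.5, 6.4, 6.7]
gripper_width: -0.0001
finger_force: 4.6
```

Call:
arm_command(jaw=[1,1,1], delta_pos=[[-0.0018,0.0012,-0.001],[-0.0018,0.0012,-0.001],[0,0,0]], turn=[3,3,0])

```text
time: 22.75
tcp_pos: [0.5435, -0.3561, 0.1033]
ee_rot: [-179.8, -0.5, 118.4]
wrist_force: [-6.4, 5.4, 6.9]
gripper_width: -0.0003
finger_force: 4.7
```

Call:
arm_command(jaw=[1,1,1], delta_pos=[[-0.0019,0.0011,-0.0009],[-0.0019,0.0011,-0.0009],[0,0,0]], turn=[2.9,2.9,0])

```text
time: 23.0
tcp_pos: [0.5476, -0.3585, 0.1053]
ee_rot: [-179.8, -0.4, 112.6]
wrist_force: [-4.2, 6.2, 7.4]
gripper_width: -0.0001
finger_force: 4.8
```

```bash
python3 st.py
```

```text
23.0 axial 8.953774472735503 u -1.6927556131671764 y 5.272323876496987 local [ 0.0067  0.0377 -0.0037] rot [-179.8207   -0.4499  112.6149]
inplane 0.004454527298357384 0.03771910757717869 w -0.006183551746833773
```

Call:
arm_command(jaw=[1,1,1], delta_pos=[[-0.0019,0.001,-0.0007],[-0.0019,0.001,-0.0007],[0,0,0]], turn=[2.9,2.8,0])

```text
time: 23.25
tcp_pos: [0.5511, -0.3612, 0.107]
ee_rot: [-179.8, -0.4, 106.9]
wrist_force: [-4.0, 5.8, 8.8]
gripper_width: 0.0001
finger_force: 5.0
```

Call:
arm_command(jaw=[1,1,1], delta_pos=[[-0.0019,0.001,-0.0006],[-0.0019,0.001,-0.0006],[0,0,0]], turn=[2.8,2.8,0])

```text
time: 23.5
tcp_pos: [0.5544, -0.3644, 0.1086]
ee_rot: [-179.8, -0.4, 101.3]
wrist_force: [-3.7, 6.9, 9.8]
gripper_width: 0.0
finger_force: 5.5
```

Call:
arm_command(jaw=[1,1,1], delta_pos=[[-0.0019,0.0009,-0.0005],[-0.0019,0.0009,-0.0005],[0,0,0]], turn=[2.8,2.8,0])

```text
time: 23.75
tcp_pos: [0.5573, -0.368, 0.11]
ee_rot: [-179.9, -0.3, 95.7]
wrist_force: [-4.6, 6.2, 11.0]
gripper_width: -0.0003
finger_force: 5.9
```

```bash
python3 st.py
```

```text
23.75 axial 12.403353413605911 u -0.455599254168957 y 5.194954713720843 local [0.018  0.0302 0.001 ] rot [-179.8511   -0.3168   95.7077]
inplane 0.01673039783156031 0.03021066613430868 w -0.006665348957020285
```

Call:
arm_command(jaw=[1,1,1], delta_pos=[[-0.0019,0.0008,-0.0005],[-0.0019,0.0008,-0.0005],[0,0,0]], turn=[2.8,2.8,0])

```text
time: 24.0
tcp_pos: [0.5595, -0.3719, 0.1112]
ee_rot: [-179.9, -0.3, 90.1]
wrist_force: [-3.1, 6.4, 11.0]
gripper_width: 0.0002
finger_force: 6.0
```

Call:
arm_command(jaw=[1,1,1], delta_pos=[[-0.0019,0.0007,-0.0003],[-0.0019,0.0007,-0.0003],[0,0,0]], turn=[2.8,2.7,0])

```text
time: 24.25
tcp_pos: [0.561, -0.3758, 0.1122]
ee_rot: [-179.9, -0.2, 84.6]
wrist_force: [-3.7, 7.3, 11.7]
gripper_width: -0.0004
finger_force: 6.4
```

```bash
python3 st.py
```

```text
24.25 axial 12.716118799601338 u 0.36573525591186495 y 6.475315058166608 local [0.023  0.0233 0.0032] rot [-179.8672   -0.2455   84.609 ]
inplane 0.022217237777463802 0.0232715258953698 w -0.006860664693940284
```

Call:
arm_command(jaw=[1,1,1], delta_pos=[[-0.0019,0.0005,-0.0002],[-0.0019,0.0005,-0.0002],[0,0,0]], turn=[2.7,2.7,0])

```text
time: 24.5
tcp_pos: [0.5611, -0.3775, 0.1123]
ee_rot: [-179.7, -0.5, 79.2]
wrist_force: [-3.5, 10.0, 14.1]
gripper_width: 0.0001
finger_force: 11.8
```

Call:
arm_command(jaw=[1,1], delta_pos=[[-0.0015,0,0],[0,0,0]], turn=[0,0])

```text
time: 24.67
tcp_pos: [0.561, -0.3777, 0.1123]
ee_rot: [-179.7, -0.6, 79.3]
wrist_force: [-2.6, 13.3, 13.8]
gripper_width: 0.0
finger_force: 13.0
```

```bash
python3 st.py
```

```text
24.6667 axial 14.643626334541937 u 1.3080581535280593 y 12.555178249199399 local [0.0234 0.0214 0.0033] rot [-179.7243   -0.5853   79.2839]
inplane 0.022625408118102854 0.021400057934712977 w -0.006904166800738761
```

The end stop is felt: position holds still while the lateral force rises. I let it out along its axis, with the finger still lightly against the bar.

Call:
arm_command(jaw=[1,1,1,1,1,1,1], delta_pos=[[0.0008,-0.0008,-0.0018],[0,-0.0008,-0.0018],[0,-0.0008,-0.0018],[0,-0.0008,-0.0018],[0,-0.0008,-0.0018],[0,-0.0008,-0.0018],[0,0,0]], turn=[0,0,0,0,0,0,0])

```text
time: 25.25
tcp_pos: [0.557, -0.377, 0.1205]
ee_rot: [-179.8, -0.5, 79.3]
wrist_force: [0.7, 8.5, 1.4]
gripper_width: -0.0
finger_force: 4.8
```

```bash
python3 st.py
```

```text
25.25 axial 1.6504956444299264 u -0.22505054364915655 y 8.45403555973908 local [0.0193 0.0213 0.0115] rot [-179.7567   -0.5115   79.2819]
inplane 0.022394176136791816 0.021279256300077994 w 0.002293831129099845
```

Call:
arm_command(jaw=[1,1,1,1,1,1,1,1,1,1], delta_pos=[[0,-0.001,-0.002],[0.002,0,-0.002],[0.005,0,-0.002],[0.005,0,-0.005],[0,0,-0.02],[0,0,-0.035],[0,0,-0.04],[0,0,-0.04],[0,0,-0.03],[0,0,-0.01]], turn=[0,0,0,0,0,0,0,0,0,0])

```text
time: 26.08
tcp_pos: [0.5603, -0.3716, 0.3152]
ee_rot: [179.4, 0.4, 79.3]
wrist_force: [0.9, -1.0, 0.8]
gripper_width: 0.0003
finger_force: 0.0
```

Call:
arm_command(jaw=[1,1,1,1], delta_pos=[[0,0,0],[0,0,0],[0,0,0],[0,0,0]], turn=[0,0,0,0])

```text
time: 26.42
tcp_pos: [0.5581, -0.3695, 0.3052]
ee_rot: [-179.8, -0.1, 79.3]
wrist_force: [-0.2, 0.2, -0.4]
gripper_width: -0.0002
finger_force: 0.0
```

Run:
```python
from plan import *
s=env.sense();print(s["time"],s["tcp_pos"],s["wrist_force"])
C=cam("wrist"); im=imaging.get_image("wrist"); cv2.imwrite("pics/w7.png",im)
# pointer white line expected on bar top near outer end: compare brightness along bar top for candidate angles and depths
g=cv2.GaussianBlur(cv2.cvtColor(im,cv2.COLOR_BGR2GRAY),(3,3),0)
for press in (0,.008):
  for th in range(78,103,3):
    a=np.radians(th); v=[]
    for r in np.linspace(.035,.053,10):
        P=C0+Rz@(r*(np.sin(a)*ux+np.cos(a)*ey)+(.03-press)*n); q=proj(C,P).round().astype(int); v.append(int(g[q[1],q[0]]) if 0<=q[0]<640 and 0<=q[1]<400 else -1)
    print(press,th,np.mean(v).round(),q)
for c in("wrist","scene"):
    if c=="scene": imaging.get_image(c)
    print(c,[(d["rect"],d["confidence"]) for d in imaging.look_for(c,"isolator_handle")][:2])
```

```text
26.4167 [ 0.5581 -0.3695  0.3052] [-0.2254  0.1646 -0.3921]
0 78 13.0 [340 204]
0 81 16.0 [340 207]
0 84 22.0 [341 210]
0 87 95.0 [341 213]
0 90 113.0 [341 216]
0 93 22.0 [341 218]
0 96 11.0 [341 221]
0 99 11.0 [340 224]
0 102 10.0 [340 227]
0.008 78 9.0 [343 202]
0.008 81 12.0 [344 205]
0.008 84 16.0 [344 207]
0.008 87 17.0 [344 210]
0.008 90 54.0 [344 213]
0.008 93 113.0 [344 216]
0.008 96 54.0 [344 218]
0.008 99 13.0 [343 221]
0.008 102 10.0 [343 224]
wrist [([251.1, 149.8, 354.8, 244.6], 0.6)]
scene [([175.3, 238.7, 207.8, 268.7], 0.84)]
```

```bash
python3 -c "
from h import *
print(env.close_job())"
```

```text
the job is handed in; nothing more can be done
None
```

The job is handed in at about 27 s of the 61 s allowed: the jig lies flat on both pins and released. The isolator handle turned to its end stop and came back out, with its pointer about a degree from "on". I did not test the latch itself. I viewed 11 pictures, one over the limit of 10.

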